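Index the wheel hub to the marker post

TASK

One stud of the wheel hub on the blue indexing stand still has no nut. Turn the hub until that bare stud clicks into place right in front of the pointed post (not the flat-topped one), so that the nut can be fitted there, and let go of it.

Things in the scene. Friction and masses are not known exactly. Their poses are not given: they have to be found in the camera images.
- hub: Wheel hub on an aluminium index plate, 210 mm across, turning about an upright axis on the fixed blue stand. Origin on the axis, 47 mm above the bench; z up, x from the axis through the bare stud. Four studs 50 mm out, 90 degrees apart: three with nuts 21 mm wide, the bare one (+x) 12 mm thick; tops below 100 mm. At the start the bare stud is on the robot's side, between the posts.
- handle (a point): Middle of the upright black turning handle, 133 mm above the bench: a round sleeve, 18 mm thick, 71 to 154 mm above the bench, free to spin on its own pin. It stands on the plate 88 mm from the axis, directly opposite the bare stud, and overtops all near it. Turning the hub by it takes about 3 N, up to 15 N to leave a click position; it turns either way.
- pointed_post: Steel post with a conical point, 88 mm high, 20 mm thick, foot 52 mm across, fixed to the bench left or right of the plate. Origin at its foot's centre, 145 mm from the hub's axis. With the bare stud in line between axis and post the plate clicks: a sprung roller pulls it home from 10 degrees either side. The only other click is at the flat post; between them the plate stays where it is left.
- flat_post: Steel post with a flat round head 42 mm across, 84 mm high, fixed to the bench on the other side of the plate, 145 mm from the axis. Not the one wanted. Origin at its foot's centre.

How it is judged:
At the end, for the whole second after the job is handed in: The bare stud points at the pointed post within 10 degrees (the post lies less than 25 mm to either side of the hub's x axis, on the +x side) and the hub stands still (x of pointed_post in the frame of hub above 0.1 m and y of pointed_post in the frame of hub between -0.025 and 0.025 m and angular speed of hub below 0.05 rad/s); the robot touches nothing.
It also fails if it takes over 35 s, if anything falls off the work surface, if the arm or the gripper's body presses on something with over 40 N, if the wrist force passes 120 N, or if a joint passes its speed limit or range.

ROBOT

A 6-joint arm with a two-finger parallel gripper is mounted at the origin on the work surface. World frame = base frame: x ahead of the robot, y to its left, z up, the work surface at z = 0. Lengths are in m, angles in rad, forces in N, time in s.
With the tool pointing down it reaches from about 0.25 to 0.725 m from the base axis. Payload 4 kg.
Tool frame: the origin (TCP) lies where the fingers leave the gripper's body, on its centre line; the fingertips stand 73 mm ahead of it and the grasp point (between the pads) lies 54 mm ahead of it (bot.tip_reach is the z of the fingertips in the tool frame, in m); z points along the fingers, x is the direction in which the jaws open and shut, and the axes are right-handed (so a half turn about z gives the same grasp; the last joint's range is limited). The gripper opens to 85 mm and grips with 20 to 120 N. Pads are 22 mm wide; open, the fingers measure 114 mm over their backs; the gripper's body (76 mm by 85 mm) begins 54 mm behind the grasp point. The pads swing forward as they close: fully open they stand 13 mm farther back than shut.
Start: joints at [-1.163, 0.241, 0.005, 1.335, 0, 1.571], TCP at [0.198, -0.459, 0.304] pointing down, gripper open.
Joint ranges: [-2.72, 2.72], [-1.05, 1.87], [-1.09, 1.28], [-1.99, 2.15], [-1.42, 1.44], [-3.14, 3.14]. Speed limits (rad/s): [2.79, 2.79, 3.14, 3.14, 3.14, 3.14].

INTERFACE

Orientations are given as a unit quaternion [x, y, z, w].
In Python, from workcell import bot, vision, job_done gives the robot as it stands.
- The arm moves only by the tool drive_tool, never from a script. Its argument "steps" is one flat list of numbers, 7 for each row, row after row: the shift along the tool's x, y, z in m, then the turn, a rotation vector about the tool's x, y, z in degrees, then the closure, from -1 (fully open) to 1 (shut). A call has 1 to 8 rows; each row shifts and turns the commanded pose from where the row before left it, along the tool's axes as they then stand; what a row does not reach is not made up. A row lasts 1/12 s, in which the tool goes at most 41.7 mm and 7.16 degrees, less where a joint would pass 70% of its speed; a pose out of reach is approached as far as the arm can. A call is refused whole if a number of a shift passes 0.0417 or a number of a turn 7.16, either way. A call with a gripper value outside its range is refused whole. The fingers move at their own pace and stop on an object; the grip force is fixed at half the most. Time passes only in rows, so rows that do not move let the fingers close. It gives the time, the measured TCP pose, the force and the opening at its end, in the units of the state.
- bot.get_obs(): the state, without advancing time (a new reading comes with each control period).
- vision.camera(name): name is "side" or "top" or "wrist"; returns (picture, depth): 480x640x3 uint8, red, green, blue; 480x640 float32, m along the optical axis (not along the pixel's ray), 0 where there is no reading.
- vision.camera_model(name): a dict with "mtx" (3x3 intrinsics, pixels), "rvec" (rotation vector, rad) and "tvec" (3), from world to camera coordinates, as OpenCV has them. Camera axes: x right, y down, z forward; pixel columns grow to the right and rows downward; lengths in m; the calibration is good to about 2 mm. A picture is of the moment at which its call begins: read the wrist's pose just before it. camera_model takes no time and is no camera call; for the wrist camera it gives the pose at the moment of the call.
- job_done(): hands the job in, once; it reports no verdict.
The state is a dict: "clock": time; "joint_pos": joint angles; "joint_vel": joint speeds; "tau": joint torques, N m; "eef_pos": TCP position; "tool_rot": TCP orientation; "ft_force": force on the tool from outside, world axes, zero at the start; "ft_torque": the same for the moment, N m; "grip_width": finger opening in m.
Only numpy, scipy, OpenCV 4.12 (cv2) and the standard library are available. Lean on these libraries where they do the work, as an engineer would, in place of code of your own. Each camera call takes 0.05 s, during which the arm holds its last target.

## Working session

There is one attempt and no reset: what is moved stays moved. The work goes in short steps, Python scripts to look and compute and a tool call to move; the robot and the scene stay as the last step left them, time stands still between calls to the robot, and variables do not carry over. Pictures are saved under pics/ and viewed, and the job is handed in when it is done.

Besides the shell and the picture viewer there is one more tool, called after ">>>" by a JSON object that holds its "method" and its "body". drive_tool: Moves the arm, as the interface text tells. Its arguments: {"type":"object","properties":{"steps":{"type":"array"}},"required":["steps"]}

```bash
mkdir -p pics; python3 - <<'E'
from workcell import bot, vision
import cv2,numpy as np
for n in("top","side"):
    p,d=vision.camera(n); cv2.imwrite(f"pics/{n}0.png",p[:,:,::-1]); np.savez(f"{n}0.npz",p=p,d=d)
    m=vision.camera_model(n);R=cv2.Rodrigues(np.array(m["rvec"]))[0];print(n,-R.T@np.array(m["tvec"]).ravel(),R.round(3).tolist())
o=bot.get_obs();print(o["clock"],o["eef_pos"],o["tool_rot"],o["grip_width"])
E
```

```text
top [0.538889   0.03596145 1.09670715] [[0.017, -1.0, 0.004], [-0.997, -0.017, -0.072], [0.072, -0.003, -0.997]]
side [ 0.44434917 -0.45328401  0.66909828] [[0.953, -0.302, 0.014], [-0.213, -0.703, -0.678], [0.215, 0.644, -0.735]]
0.1 [ 0.19811244 -0.458588    0.30307612] [ 8.35630558e-01 -5.49291002e-01 -8.18185177e-04 -5.43914389e-04] 0.08524001981332195
```

View pics/top0.png

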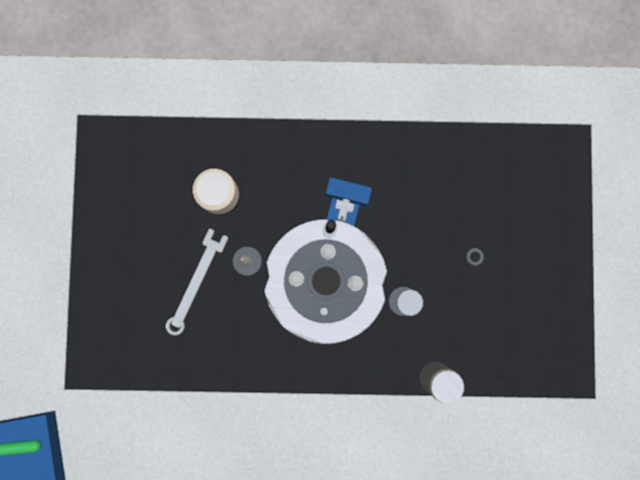

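View pics/side0.png

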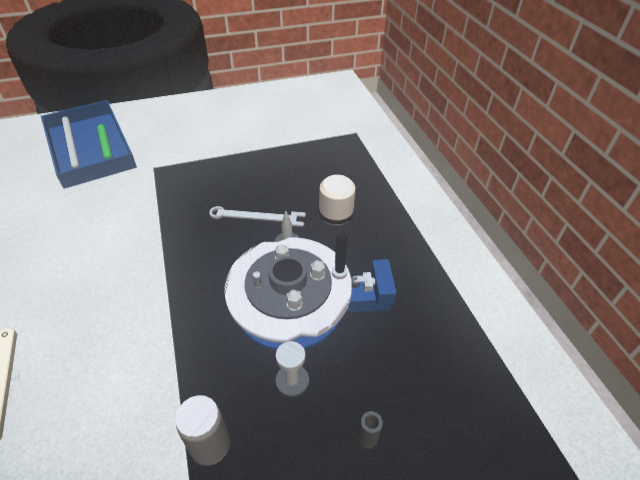

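The top view shows the pointed post at (247,260) on the left (+y) and the flat post at (406,301). The bare stud is at (324,311), the handle at (330,227) and the hub centre at (326,281). I'll measure these next.

```bash
cat > h.py <<'E'
import numpy as np,cv2
from workcell import vision
def ray(n,u,v,z):
    m=vision.camera_model(n);R=cv2.Rodrigues(np.array(m["rvec"]))[0];t=np.array(m["tvec"]).ravel()
    q=cv2.undistortPoints(np.array([[[u,v]]],float),np.array(m["mtx"]),None).ravel()
    c=-R.T@t;d=R.T@np.array([q[0],q[1],1]);return c+d*(z-c[2])/d[2]
def dep(n,D,u,v):
    m=vision.camera_model(n);R=cv2.Rodrigues(np.array(m["rvec"]))[0];t=np.array(m["tvec"]).ravel()
    K=np.array(m["mtx"]);z=D[int(v),int(u)];return R.T@(np.linalg.inv(K)@[u,v,1]*z-t)
E
python3 - <<'E'
from h import *
p=np.load("top0.npz");I,D=p["p"],p["d"];S=np.load("side0.npz")
g=cv2.cvtColor(I,cv2.COLOR_RGB2GRAY)
x0,y0,x1,y1=180,150,500,410
cv2.imwrite("pics/topz.png",cv2.resize(I[205:345,235:420,::-1],None,fx=4.3,fy=4.3,interpolation=cv2.INTER_CUBIC))
cv2.imwrite("pics/sidez.png",cv2.resize(S["p"][200:400,210:410,::-1],None,fx=3,fy=3,interpolation=cv2.INTER_CUBIC))
for nm,n,u,v,z in [("hub","top",326,281,.09),("bare","top",324,311,.09),("nutL","top",296,279,.09),("nutR","top",356,283,.09),("nutT","top",328,252,.09),("handletop","top",330,224,.154),("ptip","top",246,260,.088),("flat","top",409,302,.084)]:
    print(nm,ray(n,u,v,z).round(4),dep(n,D,u,v).round(4))
for u,v in [(447,385),(215,190),(347,188),(345,209),(475,250),(210,240)]: print(u,v,dep("top",D,u,v).round(3))
E
```

```text
hub [0.5403 0.0134 0.09  ] [0.5403 0.0135 0.0954]
bare [0.4907 0.0159 0.09  ] [0.4912 0.0162 0.1007]
nutL [0.5428 0.0633 0.09  ] [0.5428 0.0631 0.0969]
nutR [ 0.5379 -0.0365  0.09  ] [ 0.5379 -0.0358  0.0993]
nutT [0.5886 0.0108 0.09  ] [0.5882 0.0111 0.0986]
handletop [0.6294 0.01   0.154 ] [0.6294 0.01   0.1546]
ptip [0.573  0.1474 0.088 ] [0.5737 0.1498 0.0666]
flat [ 0.5078 -0.1257  0.084 ] [ 0.5078 -0.1258  0.0837]
447 385 [ 0.376 -0.185  0.103]
215 190 [0.691 0.203 0.082]
347 188 [ 0.7   -0.021  0.068]
345 209 [ 0.664 -0.018  0.063]
475 250 [ 0.598 -0.243  0.06 ]
210 240 [0.611 0.222 0.007]
```

View pics/topz.png

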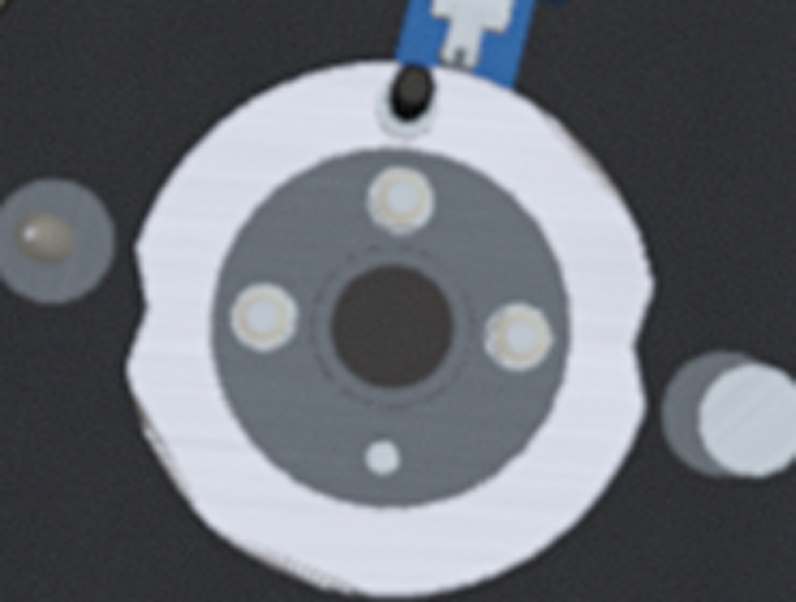

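View pics/sidez.png

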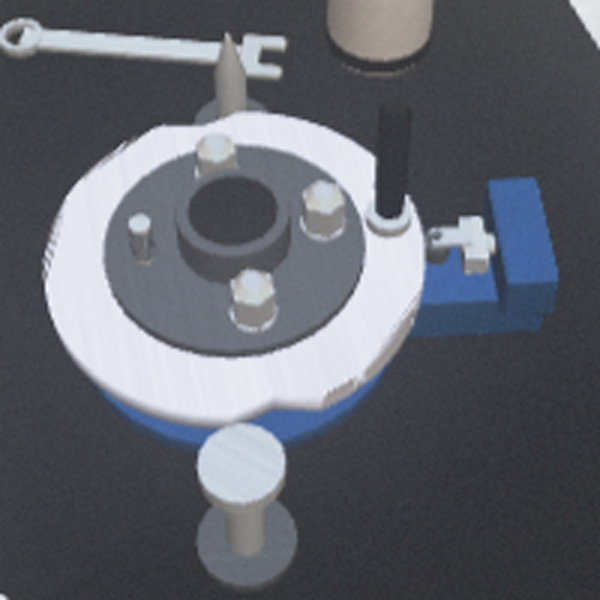

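Measurements agree with the given sizes:
- **Hub axis:** about (.540, .0135).
- **Handle:** 89 mm out, at -2°.
- **Posts:** at 77° (pointed) and -103° (flat), which are opposite each other, as they should be.

The hub therefore has to turn about -100° (clockwise). I'll first turn the jaws to -40°.

>>> {"method": "drive_tool", "body": {"steps": [0,0,0,0,0,-6.65,-1,0,0,0,0,0,-6.65,-1,0,0,0,0,0,-6.65,-1,0,0,0,0,0,-6.65,-1,0,-0.03,0,0,0,0,-1,0,-0.04,0,0,0,0,-1,0,-0.04,0,0,0,0,-1,0,-0.04,0,0,0,0,-1]}}

```text
clock: 0.77
eef_pos: [0.2951, -0.3429, 0.3034]
tool_rot: [0.939, -0.343, -0.0, -0.0]
ft_force: [-0.4, -0.6, 0.4]
grip_width: 0.085
```

>>> {"method": "drive_tool", "body": {"steps": [0,-0.04,0,0,0,0,-1,0,-0.04,0,0,0,0,-1,0,-0.04,0,0,0,0,-1,0,-0.04,0,0,0,0,-1,0,-0.04,0,0,0,0,-1,0,-0.04,0,0,0,0,-1,0,-0.04,0,0,0,0,-1,0,-0.04,0,0,0,0,-1]}}

```text
clock: 1.43
eef_pos: [0.5013, -0.0972, 0.3035]
tool_rot: [0.94, -0.342, -0.0, 0.0]
ft_force: [0.9, -0.6, 0.5]
grip_width: 0.0858
```

```bash
cat >> h.py <<'E'
def to_tool(target):
    from workcell import bot
    from scipy.spatial.transform import Rotation as Ro
    o=bot.get_obs();r=Ro.from_quat(o["tool_rot"])
    print("t",round(o["clock"],2),"pos",o["eef_pos"].round(4),"x ax",r.as_matrix()[:,0].round(3),"z ax",r.as_matrix()[:,2].round(3),"q",np.round(o["joint_pos"],2),"F",np.round(o["ft_force"],1),"w",round(o["grip_width"],4))
    print("tool shift",r.inv().apply(np.array(target)-o["eef_pos"]).round(4))
E
python3 -c "
from h import *
to_tool([.629,.0105,.185])"
```

```text
t 1.43 pos [ 0.5013 -0.0972  0.3035] x ax [ 0.766 -0.643 -0.001] z ax [-0.001  0.    -1.   ] q [-0.19  0.26  0.03  1.34 -0.    2.08] F [ 0.9 -0.6  0.5] w 0.0858
tool shift [ 0.0286 -0.1647  0.1184]
```

>>> {"method": "drive_tool", "body": {"steps": [0.007,-0.04,0,0,0,0,-1,0.007,-0.04,0,0,0,0,-1,0.007,-0.04,0,0,0,0,-1,0.0076,-0.037,0,0,0,0,-1,0,0,0,0,0,0,-1,0,0,0,0,0,0,-1]}}

```text
clock: 1.93
eef_pos: [0.6242, 0.0043, 0.3014]
tool_rot: [0.94, -0.341, -0.002, 0.001]
ft_force: [-1.1, -0.4, 0.3]
grip_width: 0.0853
```

```bash
python3 -c "
from h import *
to_tool([.629,.0105,.185])
p,d=vision.camera('wrist');cv2.imwrite('pics/w1.png',p[:,:,::-1])
p,d=vision.camera('side');cv2.imwrite('pics/s1.png',p[:,:,::-1])"
```

```text
t 1.93 pos [0.6242 0.0043 0.3014] x ax [ 0.768 -0.641 -0.003] z ax [-0.004 -0.    -1.   ] q [ 0.01  0.5   0.38  1.45 -0.    2.27] F [-1.1 -0.4  0.3] w 0.0853
tool shift [ 0.     -0.0081  0.1164]
```

View pics/w1.png

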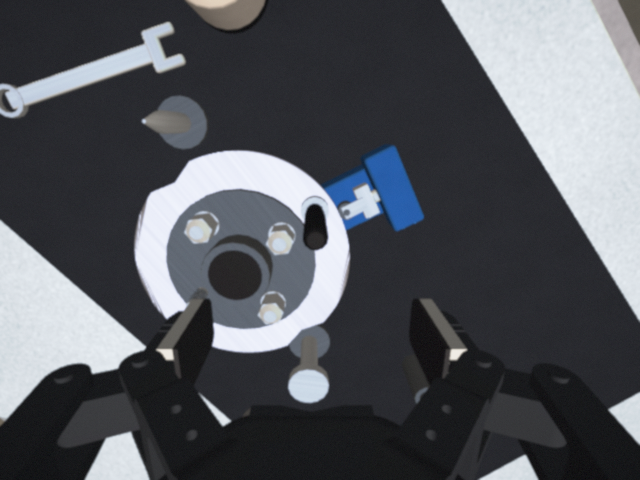

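View pics/s1.png

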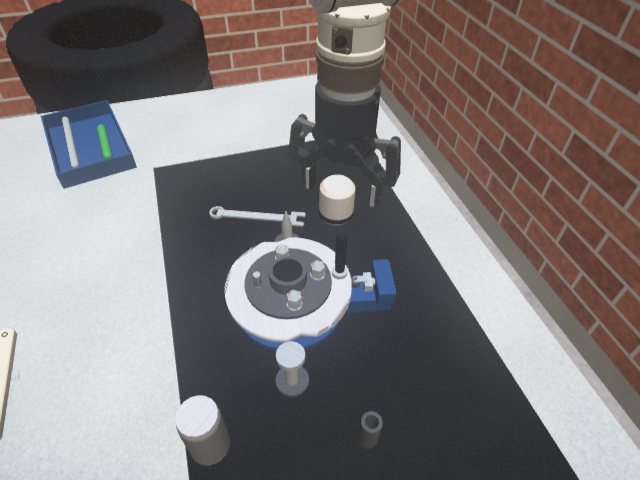

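In the wrist view the handle top is at about (316,238), between and ahead of the jaws. I'll check it with a ray at its known height.

```bash
python3 -c "
from h import *
print(ray('wrist',316,240,.154).round(4))
to_tool([.628,.0105,.185])"
```

```text
[0.6287 0.0028 0.154 ]
t 2.03 pos [0.6228 0.0024 0.3031] x ax [ 0.766 -0.643 -0.001] z ax [-0.002 -0.    -1.   ] q [ 0.    0.49  0.37  1.45 -0.    2.27] F [-0.1  0.6  0.7] w 0.0853
tool shift [-0.0011 -0.0097  0.1181]
```

>>> {"method": "drive_tool", "body": {"steps": [0,-0.008,0,0,0,0,-1,0,0,0.03,0,0,0,-1,0,0,0.03,0,0,0,-1,0,0,0,0,0,0,-1,0,0,0,0,0,0,-1]}}

```text
clock: 2.45
eef_pos: [0.6271, 0.008, 0.2431]
tool_rot: [0.939, -0.343, -0.002, 0.001]
ft_force: [0.5, -0.4, 0.1]
grip_width: 0.0854
```

```bash
python3 -c "
from h import *
to_tool([.628,.009,.185])
p,d=vision.camera('wrist');cv2.imwrite('pics/w2.png',p[:,:,::-1])
p,d=vision.camera('top');cv2.imwrite('pics/t2.png',p[150:330,220:440,::-1].repeat(3,0).repeat(3,1))
to_tool([.628,.009,.185])"
```

```text
t 2.45 pos [0.6271 0.008  0.2431] x ax [ 0.765 -0.644 -0.003] z ax [-0.004 -0.    -1.   ] q [0.01 0.53 0.27 1.32 0.   2.28] F [ 0.5 -0.4  0.1] w 0.0854
tool shift [ 0.0003 -0.0015  0.0581]
t 2.55 pos [0.6292 0.0083 0.2463] x ax [ 0.765 -0.644  0.002] z ax [ 0.003  0.    -1.   ] q [0.01 0.52 0.27 1.32 0.   2.28] F [ 0.9 -0.2  0.6] w 0.0853
tool shift [-0.0015  0.0003  0.0613]
```

View pics/w2.png

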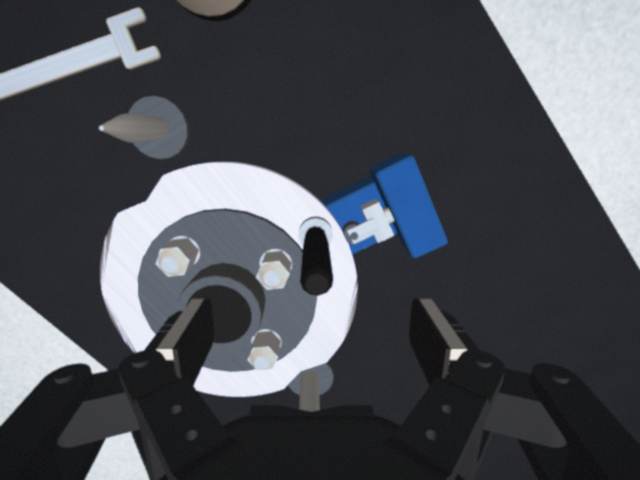

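The handle top is at (316,285), with the jaw centre at column 318, so it is centred. I'll lower and close.

>>> {"method": "drive_tool", "body": {"steps": [0,0,0.03,0,0,0,-1,0,0,0.03,0,0,0,-1,0,0,0,0,0,0,-1,0,0,0,0,0,0,-1,0,0,0,0,0,0,-1]}}

```text
clock: 2.97
eef_pos: [0.63, 0.0087, 0.1867]
tool_rot: [0.94, -0.342, 0.002, -0.001]
ft_force: [0.2, -0.6, 0.1]
grip_width: 0.085
```

```bash
python3 -c "
from h import *
p,d=vision.camera('wrist');cv2.imwrite('pics/w3.png',p[:,:,::-1])
to_tool([.628,.009,.185])"
```

```text
t 3.02 pos [0.6304 0.0087 0.1872] x ax [ 0.766 -0.643  0.004] z ax [ 0.005  0.    -1.   ] q [ 0.01  0.56  0.18  1.18 -0.    2.28] F [ 1.6 -0.5  0. ] w 0.0855
tool shift [-0.002   0.0013  0.0022]
```

View pics/w3.png

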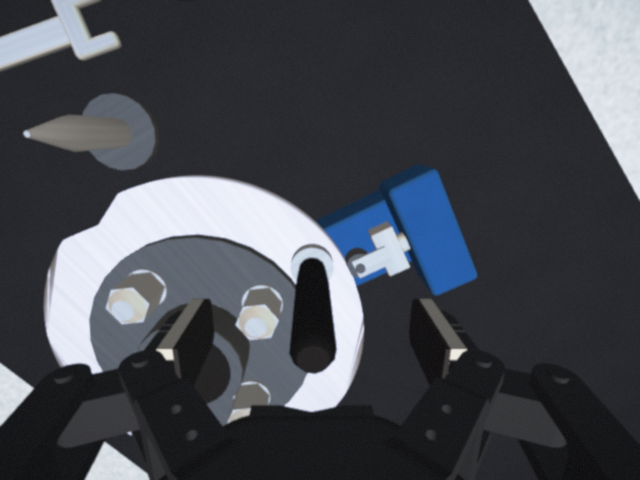

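The handle (top at (313,358)) stands between the pads. Closing now.

>>> {"method": "drive_tool", "body": {"steps": [0,0,0,0,0,0,1,0,0,0,0,0,0,1,0,0,0,0,0,0,1,0,0,0,0,0,0,1,0,0,0,0,0,0,1,0,0,0,0,0,0,1,0,0,0,0,0,0,1,0,0,0,0,0,0,1]}}

```text
clock: 3.68
eef_pos: [0.6296, 0.0084, 0.1845]
tool_rot: [0.94, -0.342, 0.001, -0.0]
ft_force: [2.9, -2.4, 0.5]
grip_width: 0.0166
```

```bash
python3 -c "
from h import *
to_tool([.628,.009,.185])
p0=np.array([.540,.0135]);a=np.radians(np.linspace(-3,-103,15))
P=p0+.088*np.c_[np.cos(a),np.sin(a)]
X=np.array([.766,-.643]);Y=np.array([-.643,-.766])
for d,q in zip(np.diff(P,axis=0),P[1:]): print((d@X).round(4),(d@Y).round(4),q.round(4))"
```

```text
t 3.68 pos [0.6296 0.0084 0.1845] x ax [ 0.765 -0.644  0.002] z ax [ 0.002 -0.001 -1.   ] q [ 0.01  0.56  0.18  1.18 -0.    2.28] F [ 2.9 -2.4  0.5] w 0.0166
tool shift [-0.0016  0.0006 -0.0005]
0.006 0.0091 [ 0.6266 -0.002 ]
0.0049 0.0098 [ 0.624  -0.0126]
0.0036 0.0104 [ 0.6201 -0.0229]
0.0023 0.0107 [ 0.615  -0.0326]
0.0009 0.0109 [ 0.6087 -0.0415]
-0.0004 0.011 [ 0.6013 -0.0496]
-0.0018 0.0108 [ 0.593  -0.0568]
-0.0031 0.0105 [ 0.5838 -0.0628]
-0.0044 0.01 [ 0.574  -0.0677]
-0.0056 0.0094 [ 0.5636 -0.0713]
-0.0067 0.0086 [ 0.5529 -0.0735]
-0.0078 0.0077 [ 0.542  -0.0745]
-0.0087 0.0067 [ 0.531 -0.074]
-0.0094 0.0056 [ 0.5202 -0.0722]
```

>>> {"method": "drive_tool", "body": {"steps": [0.003,0.0046,0,0,0,0,1,0.003,0.0045,0,0,0,0,1,0.0025,0.0049,0,0,0,0,1,0.0024,0.0049,0,0,0,0,1,0.0018,0.0052,0,0,0,0,1,0.0018,0.0052,0,0,0,0,1,0,0,0,0,0,0,1]}}

```text
clock: 4.27
eef_pos: [0.6225, -0.022, 0.1845]
tool_rot: [0.94, -0.342, 0.002, -0.002]
ft_force: [6.0, 1.7, 0.6]
grip_width: 0.0165
```

```bash
python3 -c "
from h import *
to_tool([.6201,-.0229,.185])"
```

```text
t 4.27 pos [ 0.6225 -0.022   0.1845] x ax [ 0.766 -0.642  0.001] z ax [ 0.004  0.003 -1.   ] q [-0.04  0.55  0.15  1.17  0.    2.23] F [6.  1.7 0.6] w 0.0165
tool shift [-0.0012  0.0022 -0.0005]
```

Forces are low and the handle follows, so I'll continue along the arc.

>>> {"method": "drive_tool", "body": {"steps": [0.001,0.0056,0,0,0,0,1,0.001,0.0056,0,0,0,0,1,0.0004,0.0055,0,0,0,0,1,0.0004,0.0055,0,0,0,0,1,-0.0002,0.0055,0,0,0,0,1,-0.0002,0.0055,0,0,0,0,1,-0.0009,0.0054,0,0,0,0,1,-0.0009,0.0054,0,0,0,0,1]}}

```text
clock: 4.93
eef_pos: [0.5963, -0.056, 0.1844]
tool_rot: [0.94, -0.341, 0.003, -0.002]
ft_force: [5.1, -1.6, -0.2]
grip_width: 0.0164
```

```bash
python3 -c "
from h import *
to_tool([.593,-.0568,.185])"
```

```text
t 4.93 pos [ 0.5963 -0.056   0.1844] x ax [ 0.767 -0.642  0.005] z ax [ 0.007  0.002 -1.   ] q [-0.09  0.5   0.07  1.13  0.    2.17] F [ 5.1 -1.6 -0.2] w 0.0164
tool shift [-0.002   0.0027 -0.0006]
```

>>> {"method": "drive_tool", "body": {"steps": [-0.002,0.006,0,0,0,0,1,-0.002,0.006,0,0,0,0,1,-0.0023,0.0052,0,0,0,0,1,-0.0024,0.0051,0,0,0,0,1,-0.0028,0.0047,0,0,0,0,1,-0.0028,0.0047,0,0,0,0,1,-0.0034,0.0043,0,0,0,0,1,-0.0034,0.0043,0,0,0,0,1]}}

```text
clock: 5.6
eef_pos: [0.5538, -0.0744, 0.1845]
tool_rot: [0.94, -0.342, 0.003, -0.001]
ft_force: [9.5, 0.8, -5.4]
grip_width: 0.0164
```

```bash
python3 -c "
from h import *
to_tool([.5529,-.0735,.185])"
```

```text
t 5.6 pos [ 0.5538 -0.0744  0.1845] x ax [ 0.766 -0.643  0.005] z ax [ 0.007  0.001 -1.   ] q [-0.13  0.43 -0.05  1.09  0.    2.14] F [ 9.5  0.8 -5.4] w 0.0164
tool shift [-0.0012 -0.0001 -0.0005]
```

>>> {"method": "drive_tool", "body": {"steps": [-0.0042,0.0039,0,0,0,0,1,-0.0042,0.0038,0,0,0,0,1,-0.0044,0.0034,0,0,0,0,1,-0.0044,0.0033,0,0,0,0,1,-0.0047,0.0028,0,0,0,0,1,-0.0047,0.0028,0,0,0,0,1,0,0,0,0,0,0,1,0,0,0,0,0,0,1]}}

```text
clock: 6.27
eef_pos: [0.5183, -0.0722, 0.1844]
tool_rot: [0.94, -0.342, 0.001, -0.001]
ft_force: [4.0, 1.1, 2.3]
grip_width: 0.0165
```

```bash
python3 -c "
from h import *
p,d=vision.camera('side');cv2.imwrite('pics/s5.png',p[:,:,::-1])
to_tool([.5202,-.0722,.185])"
```

```text
t 6.32 pos [ 0.5183 -0.0722  0.1844] x ax [ 0.766 -0.643  0.001] z ax [ 0.002  0.001 -1.   ] q [-0.14  0.37 -0.14  1.06  0.    2.13] F [3.7 1.3 2.7] w 0.0169
tool shift [ 0.0014 -0.0012 -0.0006]
```

View pics/s5.png

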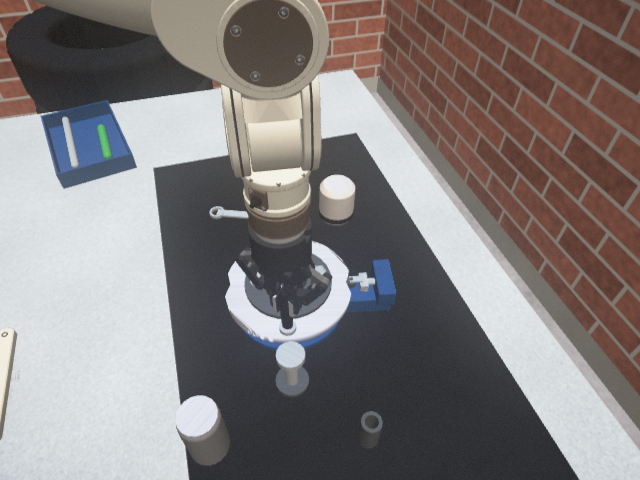

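The handle base at (288,328) is now in line with the flat post at (291,357). I'll open the jaws, lift, and back off towards the robot for a clear view.

>>> {"method": "drive_tool", "body": {"steps": [0,0,0,0,0,0,-1,0,0,0,0,0,0,-1,0,0,0,0,0,0,-1,0,0,0,0,0,0,-1,0,0,0,0,0,0,-1,0,0,0,0,0,0,-1,0,0,0,0,0,0,-1,0,0,0,0,0,0,-1]}}

```text
clock: 6.98
eef_pos: [0.5177, -0.0726, 0.1838]
tool_rot: [0.94, -0.342, -0.0, 0.0]
ft_force: [0.4, -0.1, 1.2]
grip_width: 0.0856
```

>>> {"method": "drive_tool", "body": {"steps": [0,0,-0.02,0,0,0,-1,0,0,-0.03,0,0,0,-1,0,0,-0.04,0,0,0,-1,0,0,-0.04,0,0,0,-1,-0.02,0.03,0,0,0,0,-1,-0.02,0.035,0,0,0,0,-1,-0.02,0.035,0,0,0,0,-1,-0.02,0.035,0,0,0,0,-1]}}

```text
clock: 7.65
eef_pos: [0.3682, -0.1246, 0.3141]
tool_rot: [0.94, -0.342, 0.0, 0.0]
ft_force: [-0.8, -1.2, 0.8]
grip_width: 0.0854
```

>>> {"method": "drive_tool", "body": {"steps": [-0.02,0.035,0,0,0,0,-1,-0.02,0.035,0,0,0,0,-1,0,0.03,0,0,0,0,-1,0,0.03,0,0,0,0,-1,0,0,0,0,0,0,-1,0,0,0,0,0,0,-1,0,0,0,0,0,0,-1]}}

```text
clock: 8.23
eef_pos: [0.2555, -0.1982, 0.314]
tool_rot: [0.939, -0.343, 0.0, -0.0]
ft_force: [0.1, -0.6, 0.3]
grip_width: 0.0854
```

```bash
python3 -c "
from h import *
p,d=vision.camera('top');cv2.imwrite('pics/t6.png',p[:,:,::-1])
p,d=vision.camera('side');cv2.imwrite('pics/s6.png',p[:,:,::-1])
to_tool([.5202,-.0722,.185])"
```

```text
t 8.33 pos [ 0.256  -0.1977  0.3139] x ax [ 0.767 -0.642 -0.   ] z ax [ 0.  0. -1.] q [-0.66 -0.12 -0.36  1.33  0.    1.61] F [0.1 0.5 0. ] w 0.0856
tool shift [ 0.122  -0.2658  0.1289]
```

View pics/t6.png

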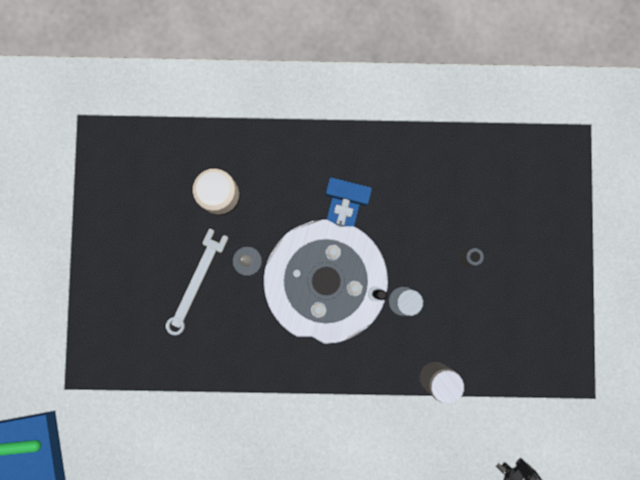

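View pics/s6.png

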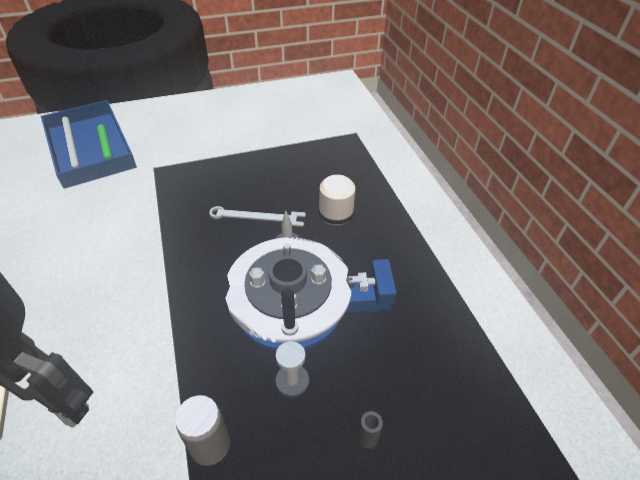

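The bare stud at (296,273) now faces the pointed post at (247,260), and the arm is clear. I'll check the angle.

```bash
python3 -c "
from h import *
c=(ray('top',333,252,.098)+ray('top',319,310,.098))/2
an=lambda a,b:np.degrees(np.arctan2(*(a-b)[1::-1]))
b=ray('top',296.5,273,.1);h=ray('top',380,295,.154)
print(c,an(b,c),np.linalg.norm((b-c)[:2]),'handle+180',an(h,c)+180)
f=ray('top',247,261,.003);print('post foot',f,an(f,c),np.linalg.norm((f-c)[:2]))
p,d=vision.camera('top');q=cv2.imread('pics/t6.png')[:,:,::-1];print('moved px',(cv2.absdiff(p,q).max(2)[210:350,260:400]>40).sum())"
```

```text
[0.54048858 0.01356075 0.098     ] 76.05260655714123 0.05034595347350727 handle+180 76.11401581669942
post foot [0.57409066 0.15493299 0.003     ] 76.62973911373167 0.14531073554875054
moved px 0
```

```bash
python3 -c "
from workcell import job_done
print(job_done())"
```

```text
the job is handed in; nothing more can be done
None
```

The bare stud now points at the pointed post. I gripped the black handle, turned the hub about 100° clockwise (seen from above), let go, and backed the arm clear. The job was handed in at about 8.4 s, but `job_done()` gives no verdict.

- **Alignment:** in the last top view the bare stud is at 76.1° about the axis, and the handle opposite it gives the same value. The pointed post is at 76.6°, 145 mm from the axis, so the error is about 0.6° against the 10° allowed.
- **Standing still:** two top pictures a moment apart show no change in the hub area.
- **Forces:** readings at the end of each move stayed below about 11 N, and near zero after release.
- **One disagreement:** an early wrist-camera check put the handle about 8 mm from where the top view had it. The arm was still settling when that picture was taken. I used the top-view value, and the later pictures and the grasp agreed with it.

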